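# Seal the blue-lidded dry box

## Task

The blue lid has been set on its dry sample box but still stands proud on its gasket. Press its four corners down one after another, each as far as it will go before the next, until the lid sits flat and fully home all round. The white-lidded box is still waiting for its samples: leave its lid as it is.

Things in the scene. Friction and masses are not known exactly. Their poses are not given: they have to be found in the camera images.
- blue_lid: Loose blue plastic lid, plate 124 (x) x 164 (y) x 8 mm (z up), 0.22 kg, a flat yellow 24 mm disc near each corner at (x, y) = (+-45, +-65) mm: the four press points. Origin: centre of the plate's underside. Below it a plug 16 mm deep with orange gasket hangs in the box mouth with 3 mm of play. At the start the plate lies level 10 mm above the rim, on four orange studs, one under each disc.
- blue_box: Grey open plastic box under the blue lid, 120 (x) x 160 (y) x 60 mm high, fixed to the bench. Origin: centre of its underside, at bench height; x and y as the lid's. On its corner towers at (+-45, +-65) mm stand the orange gasket studs, 16 mm diameter, 10 mm proud. Each slides down under about 12 N (more at speed), stays where pushed (no spring) and stops dead flush with the rim.
- blue_rim (a point): Centre of the blue-lidded box's rim plane, 60 mm above the bench; axes as the box. The lid is home when its underside lies on this plane, its top 8 mm above. A push on a disc moves only the stud beneath. The rigid lid rocks meanwhile: the opposite corner rises, by 10 to 20 mm, so a disc's height changes between pushes; a corner pushed home always has its top 68 mm above the bench.
- white_lid: White lid with black discs, otherwise like the blue one, also 10 mm proud on a second identical grey box (fixed) on the other side of the bench. Origin: centre of its plate's underside, z up. A bystander, not to be pressed or moved.
There are look-alikes about, which are no part of the job. Leave any brown or green look-alike of the blue_lid alone.

How it is judged:
On the way, in this order (a step that is already met when the one before it is completed fails the run):
1. one corner of the blue lid has been pushed well down by itself, the others not yet (angle between blue_lid's own z axis and vertical above 0.07 rad and z of blue_lid in the frame of blue_box above 0.068 m), for 0.05 s.
2. more corners have been pushed down, with at least one still up (lid sloping, its middle about half way down) (angle between blue_lid's own z axis and vertical above 0.04 rad and z of blue_lid in the frame of blue_box between 0.063 and 0.0675 m), for 0.05 s.
At the end, for the whole second after the job is handed in: The blue lid sits on its box, its middle within 2.5 mm of fully home, level within 1.4 degrees, centred within 10 mm and at rest; the white lid is still proud on its box, within 8 mm of where it was and level within 2.3 degrees (z of blue_lid in the frame of blue_box below 0.0625 m and angle between blue_lid's own z axis and vertical below 0.025 rad and horizontal distance between blue_lid and blue_box below 0.01 m and linear speed of blue_lid below 0.02 m/s and angle between white_lid's own z axis and vertical below 0.04 rad and distance of white_lid from where it was at the start of the episode below 0.008 m); the robot touches nothing.
It fails at once if the white lid has been pressed, tipped or shifted (angle between white_lid's own z axis and vertical above 0.06 rad or distance of white_lid from where it was at the start of the episode above 0.012 m).
It also fails if it takes over 48 s, if anything falls off the work surface, if the arm or the gripper's body presses on something with over 40 N, if the wrist force passes 120 N, or if a joint passes its speed limit or range.

## Robot

A 6-joint arm with a two-finger parallel gripper is mounted at the origin on the work surface. World frame = base frame: x ahead of the robot, y to its left, z up, the work surface at z = 0. Lengths are in m, angles in rad, forces in N, time in s.
With the tool pointing down it reaches from about 0.425 to 0.95 m from the base axis. Payload 3.5 kg.
Tool frame: the origin (TCP) lies on the centre line of the jaws, within the pads' length; the fingertips stand 11 mm ahead of it and the grasp point (between the pads) lies 8 mm behind it; y points along the fingers, x is the direction in which the jaws open and shut, and the axes are right-handed (so a half turn about y gives the same grasp; the last joint's range is limited). The gripper opens to 85 mm and grips with 20 to 120 N. Pads are 22 mm wide; open, the fingers measure 114 mm over their backs; the gripper's body (76 mm by 85 mm) begins 54 mm behind the grasp point. The pads swing forward as they close: fully open they stand 13 mm farther back than shut.
Start: joints at [1.132, 0.286, 1.577, -0, 1.279, -0.15], TCP at [0.192, 0.647, 0.242] pointing down, gripper open.
Joint ranges: [-2.77, 2.77], [-0.9, 2.22], [0.21, 2.48], [-1.53, 4.67], [0.24, 2.81], [-2.84, 2.84]. Speed limits (rad/s): [2.79, 2.79, 3.14, 3.14, 3.14, 3.14].

## Interface

Orientations are given as a unit quaternion [x, y, z, w].
In Python, from plant import get_state, read_camera, sign_off gives the robot as it stands.
- The arm moves only by the shell command python3 -m inch 'ROWS' [FORCE]. ROWS is JSON, a list of rows, each an object of numbers: "ax", "ay", "az": the turn, a rotation vector about the tool's x, y, z in rad; "x", "y", "z": the shift along the tool's x, y, z in mm; "hand": the closure, from -1 (fully open) to 1 (shut). In form: [{"ax": .., "ay": .., "az": .., "x": .., "y": .., "z": .., "hand": ..}, ...]. A call has 1 to 5 rows; each row shifts and turns the commanded pose from where the row before left it, along the tool's axes as they then stand; what a row does not reach is not made up. A row lasts 1/12 s, in which the tool goes at most 41.7 mm and 7.16 degrees, less where a joint would pass 70% of its speed; a pose out of reach is approached as far as the arm can. A call with a gripper value outside its range is refused whole. The fingers move at their own pace and stop on an object; FORCE is the grip in N (left out, the last holds). Time passes only in rows, so rows that do not move let the fingers close. It gives the time, the measured TCP pose, the force and the opening at its end, in the units of the state.
- get_state(): the state, without advancing time (a new reading comes with each control period).
- read_camera(name): name is "scene" or "top" or "wrist"; returns a dict with "img" (400x640x3 uint8, red, green, blue), "fov_y" (degrees; the focal length in pixels is half the picture's height over the tangent of half this angle, whatever the lens; pixels are square), "cx", "cy" (the principal point, pixels), "T" (4x4, takes a point from camera to world coordinates); the wrist camera has in their place "T_tool_cam" (4x4, takes a point from camera to tool coordinates, whose origin is the TCP and whose axes are the tool frame's). Camera axes: x right, y down, z forward; pixel columns grow to the right and rows downward; lengths in m; the calibration is good to about 2 mm. A picture is of the moment at which its call begins: read the wrist's pose just before it. There is no depth.
- sign_off(): hands the job in, once; it reports no verdict.
The state is a dict: "time": time; "qpos": joint angles; "dq": joint speeds; "joint_efforts": joint torques, N m; "eef_pos": TCP position; "tcp_rot": TCP orientation; "contact_force": force on the tool from outside, world axes, zero at the start; "wrist_torque": the same for the moment, N m; "opening": opening from 0.0 (shut) to 1.0 (fully open).
Only numpy, scipy, OpenCV 4.12 (cv2) and the standard library are available. Lean on these libraries where they do the work, as an engineer would, in place of code of your own. Each camera call takes 0.05 s, during which the arm holds its last target. There are 200 camera calls.

## Working session

There is one attempt and no reset: what is moved stays moved. The work goes in short steps, Python scripts to look and compute and a shell command to move; the robot and the scene stay as the last step left them, time stands still between calls to the robot, and variables do not carry over. Pictures are saved under pics/ and viewed, about 8 in all and at most 12, crops included, and the job is handed in when it is done.

```bash
mkdir -p pics; cat > h.py <<'E'
import numpy as np,cv2
from plant import get_state,read_camera
def save(c,n):
    cv2.imwrite('pics/'+n,c['img'][:,:,::-1])
def ray(c,uv,z):
    f=200/np.tan(np.radians(c['fov_y'])/2);T=np.array(c['T'])
    d=T[:3,:3]@np.array([(uv[0]-c['cx'])/f,(uv[1]-c['cy'])/f,1]);o=T[:3,3]
    return o+d*(z-o[2])/d[2]
E
python3 - <<'E'
from h import *
s=get_state();print(s)
for n in('top','scene'):
    c=read_camera(n);save(c,n+'0.png');print(n,c['fov_y'],c['cx'],c['cy'],np.round(c['T'],3).tolist())
    np.save(n+'.npy',c,allow_pickle=True)
E
```

```text
{'time': 0.0, 'qpos': array([ 1.13204204e+00,  2.87198605e-01,  1.57818336e+00,  2.10616373e-05,
        1.27861046e+00, -1.49984706e-01]), 'dq': array([-0.00044522, -0.00051722,  0.00172296,  0.00042026, -0.0006988 ,
        0.00112264]), 'joint_efforts': array([-8.47555511e-04, -4.05989707e+01, -2.92617559e+01, -2.23773991e-04,
        6.05007517e-03, -7.31332136e-06]), 'eef_pos': array([0.19190569, 0.64648229, 0.24092175]), 'tcp_rot': array([ 0.5671338 ,  0.42210189, -0.42360501, -0.56634622]), 'contact_force': array([-0.41559079,  0.5364943 ,  0.1219107 ]), 'wrist_torque': array([ 0.00203763, -0.02872898,  0.02228299]), 'opening': 0.997589332558546}
top 45.07405532487322 317.56017622585574 198.90809166052972 [[-0.004, -0.994, 0.107, 0.322], [-1.0, 0.003, -0.009, 0.012], [0.009, -0.107, -0.994, 0.977], [0.0, 0.0, 0.0, 1.0]]
scene 42.77379627004626 319.38521325072736 197.93359078576822 [[0.75, 0.418, -0.513, 0.922], [0.661, -0.467, 0.587, -0.574], [0.006, -0.779, -0.627, 0.68], [0.0, 0.0, 0.0, 1.0]]
```

View pics/top0.png

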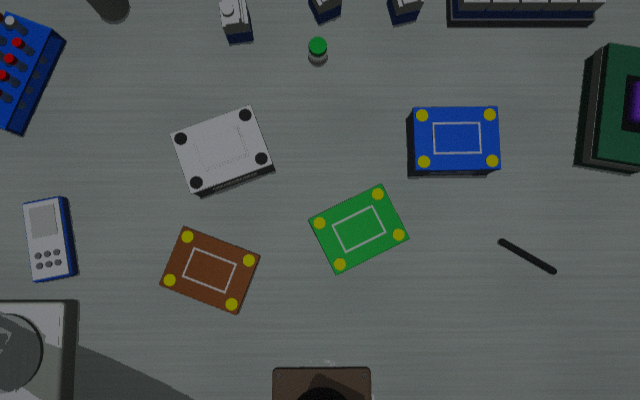

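View pics/scene0.png

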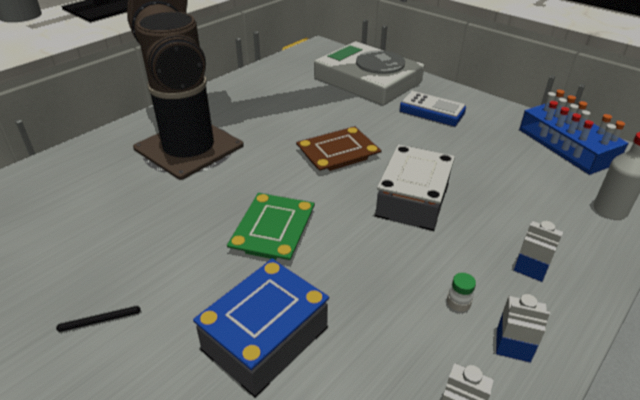

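Candidates in the top picture are the blue lid on its grey box (455,139), the green look-alike (358,229), the brown one (210,270), the white lid (222,150) and a blue tube rack (20,70). By the description I choose the blue plate with yellow discs at (422,115), (490,115), (424,162) and (492,161). Next I measure its discs at z = 0.078 and make one close crop.

```bash
cat >> h.py <<'E'
def discs(c,box):
    hsv=cv2.cvtColor(c['img'],cv2.COLOR_RGB2HSV)
    m=cv2.inRange(hsv,(18,120,70),(35,255,255));M=np.zeros_like(m);u0,v0,u1,v1=box;M[v0:v1,u0:u1]=m[v0:v1,u0:u1]
    n,_,st,ce=cv2.connectedComponentsWithStats(M)
    return [(ce[i],st[i,4]) for i in range(1,n) if st[i,4]>30]
E
python3 - <<'E'
from h import *
R={}
for n,b in(('top',(400,95,510,185)),('scene',(190,255,335,370))):
    c=np.load(n+'.npy',allow_pickle=True).item()
    P=[]
    for uv,a in discs(c,b):
        p=ray(c,uv,.078);P.append(p);print(n,uv.round(1),a,p.round(4))
    P=np.array(P)[:,:2];m=P.mean(0);print('centre',m,[np.linalg.norm(p-m).round(4) for p in P])
    if n=='top': 
        r=cv2.minAreaRect((P*1000).astype(np.float32));print(r)
        save({'img':cv2.resize(c['img'][80:200,380:530],None,fx=4,fy=4)},'crop.png')
E
```

```text
top [489.3 114. ] 109 [ 0.582  -0.3258  0.078 ]
top [421.6 114.9] 110 [ 0.5802 -0.1955  0.078 ]
top [491.7 160.2] 109 [ 0.492  -0.3266  0.078 ]
top [423.5 161.3] 114 [ 0.4902 -0.1968  0.078 ]
centre [ 0.53610325 -0.26118599] [np.float64(0.0793), np.float64(0.0791), np.float64(0.0789), np.float64(0.0791)]
((536.102294921875, -261.282470703125), (90.07353210449219, 130.2748260498047), 0.790222704410553)
scene [271.6 267.7] 111 [ 0.4907 -0.1955  0.078 ]
scene [313.7 296.4] 133 [ 0.5808 -0.1947  0.078 ]
scene [208.3 317.2] 154 [ 0.4923 -0.3257  0.078 ]
scene [251.  352.3] 189 [ 0.5825 -0.3248  0.078 ]
centre [ 0.53655851 -0.26016306] [np.float64(0.0793), np.float64(0.079), np.float64(0.0791), np.float64(0.0792)]
```

View pics/crop.png

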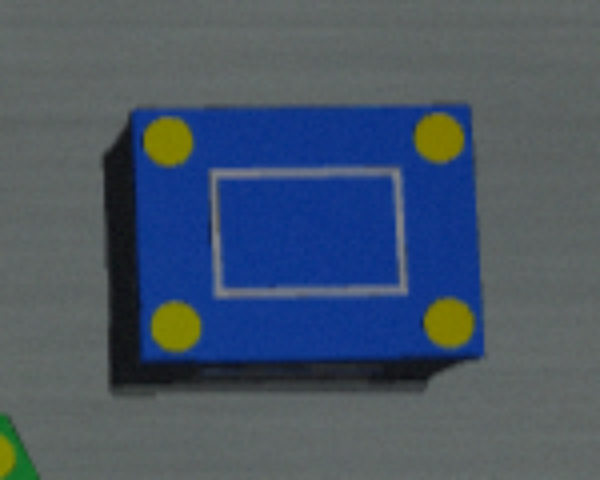

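The crop confirms the choice: a blue plate with four yellow discs and a white frame, on a grey box. Next I work out the shift in tool axes.

```bash
cat >> h.py <<'E'
from scipy.spatial.transform import Rotation as Ro
D=dict(A=(.5807,-.1953),B=(.5822,-.3253),D=(.4922,-.3262),C=(.4905,-.1962))
def go():
    s=get_state();R=Ro.from_quat(s['tcp_rot']).as_matrix();p=s['eef_pos']
    print('R',R.round(3).tolist(),'t',s['time'],'p',p.round(4),'F',s['contact_force'].round(1),'open',round(s['opening'],2))
    for k,v in D.items(): print(k,'tool mm',(R.T@(np.array([*v,p[2]])-p)*1000).round(1))
    print('level',np.degrees(R.T@np.cross(R[:,2],[0,0,-1])).round(2),'deg; world x,y,z in tool',R.round(2).tolist())
E
python3 -c "from h import *;go()"
```

```text
R [[0.285, -0.001, -0.959], [0.959, -0.002, 0.285], [-0.002, -1.0, 0.0]] t 0.1 p [0.192  0.6465 0.241 ] F [ 0.8 -1.5 -0.1] open 1.0
A tool mm [-696.2    1.3 -612.4]
B tool mm [-820.4    1.6 -650.9]
D tool mm [-846.9    1.6 -564.9]
C tool mm [-722.8    1.4 -526.2]
level [-57.3    0.12   0.  ] deg; world x,y,z in tool [[0.28, -0.0, -0.96], [0.96, -0.0, 0.28], [-0.0, -1.0, 0.0]]
```

```bash
python3 -m inch '[{"x":-29,"z":-25.5,"hand":1},{"x":-29,"z":-25.5,"hand":1},{"x":-29,"z":-25.5,"hand":1},{"x":-29,"z":-25.5,"hand":1},{"x":-29,"z":-25.5,"hand":1}]' 40
python3 -m inch '[{"x":-29,"z":-25.5,"hand":1},{"x":-29,"z":-25.5,"hand":1},{"x":-29,"z":-25.5,"hand":1},{"x":-29,"z":-25.5,"hand":1},{"x":-29,"z":-25.5,"hand":1}]'
python3 -m inch '[{"x":-29,"z":-25.5,"hand":1},{"x":-29,"z":-25.5,"hand":1},{"x":-29,"z":-25.5,"hand":1},{"x":-29,"z":-25.5,"hand":1},{"x":-29,"z":-25.5,"hand":1}]'
python3 -m inch '[{"x":-29,"z":-25.5,"hand":1},{"x":-29,"z":-25.5,"hand":1},{"x":-29,"z":-25.5,"hand":1},{"x":-29,"z":-25.5,"hand":1},{"hand":1}]'
python3 -c "from h import *;go()"
```

```text
R [[0.285, -0.001, -0.959], [0.959, -0.002, 0.285], [-0.002, -1.0, 0.0]] t 0.1 p [0.192  0.6465 0.241 ] F [ 0.8 -1.5 -0.1] open 1.0
A tool mm [-696.2    1.3 -612.4]
B tool mm [-820.4    1.6 -650.9]
D tool mm [-846.9    1.6 -564.9]
C tool mm [-722.8    1.4 -526.2]
level [-57.3    0.12   0.  ] deg; world x,y,z in tool [[0.28, -0.0, -0.96], [0.96, -0.0, 0.28], [-0.0, -1.0, 0.0]]validation failed for argument at $[0]...
validation failed for argument at $[0]...
validation failed for argument at $[0]...
validation failed for argument at $[0]...
```

```bash
python3 -m inch '[{"ax":0,"ay":0,"az":0,"x":-29,"y":0,"z":-25.5,"hand":1},{"ax":0,"ay":0,"az":0,"x":-29,"y":0,"z":-25.5,"hand":1}]' 40
python3 -c "from h import *;go()"
```

```text
time: 0.27
eef_pos: [0.2239, 0.5766, 0.2407]
tcp_rot: [0.566, 0.423, -0.424, -0.566]
contact_force: [0.5, 0.3, 0.0]
opening: 0.747
R [[0.282, -0.001, -0.959], [0.959, -0.002, 0.282], [-0.002, -1.0, 0.0]] t 0.2667 p [0.2239 0.5766 0.2407] F [0.5 0.3 0. ] open 0.75
A tool mm [-639.9    1.1 -559.9]
B tool mm [-764.2    1.3 -598. ]
D tool mm [-790.5    1.4 -511.9]
C tool mm [-666.2    1.2 -473.6]
level [-57.3    0.12  -0.  ] deg; world x,y,z in tool [[0.28, -0.0, -0.96], [0.96, -0.0, 0.28], [-0.0, -1.0, 0.0]]
```

All keys are required, and the motion is as expected.

```bash
python3 -m inch '[{"ax":0,"ay":0,"az":0,"x":-29,"y":0,"z":-25.5,"hand":1},{"ax":0,"ay":0,"az":0,"x":-29,"y":0,"z":-25.5,"hand":1},{"ax":0,"ay":0,"az":0,"x":-29,"y":0,"z":-25.5,"hand":1},{"ax":0,"ay":0,"az":0,"x":-29,"y":0,"z":-25.5,"hand":1},{"ax":0,"ay":0,"az":0,"x":-29,"y":0,"z":-25.5,"hand":1}]' >/dev/null
python3 -m inch '[{"ax":0,"ay":0,"az":0,"x":-29,"y":0,"z":-25.5,"hand":1},{"ax":0,"ay":0,"az":0,"x":-29,"y":0,"z":-25.5,"hand":1},{"ax":0,"ay":0,"az":0,"x":-29,"y":0,"z":-25.5,"hand":1},{"ax":0,"ay":0,"az":0,"x":-29,"y":0,"z":-25.5,"hand":1},{"ax":0,"ay":0,"az":0,"x":-29,"y":0,"z":-25.5,"hand":1}]' 
python3 -m inch '[{"ax":0,"ay":0,"az":0,"x":-29,"y":0,"z":-25.5,"hand":1},{"ax":0,"ay":0,"az":0,"x":-29,"y":0,"z":-25.5,"hand":1},{"ax":0,"ay":0,"az":0,"x":-29,"y":0,"z":-25.5,"hand":1},{"ax":0,"ay":0,"az":0,"x":-29,"y":0,"z":-25.5,"hand":1},{"ax":0,"ay":0,"az":0,"x":-29,"y":0,"z":-25.5,"hand":1}]' >/dev/null
python3 -m inch '[{"ax":0,"ay":0,"az":0,"x":-29,"y":0,"z":-25.5,"hand":1},{"ax":0,"ay":0,"az":0,"x":-29,"y":0,"z":-25.5,"hand":1},{"ax":0,"ay":0,"az":0,"x":-29,"y":0,"z":-25.5,"hand":1},{"ax":0,"ay":0,"az":0,"x":-29,"y":0,"z":-25.5,"hand":1},{"ax":0,"ay":0,"az":0,"x":0,"y":0,"z":0,"hand":1}]' 
python3 -c "from h import *;go()"
```

```text
time: 1.1
eef_pos: [0.3864, 0.2245, 0.242]
tcp_rot: [-0.567, -0.423, 0.423, 0.567]
contact_force: [0.4, 0.4, -0.7]
opening: 0.004
time: 1.93
eef_pos: [0.5337, -0.0948, 0.2419]
tcp_rot: [0.569, 0.421, -0.422, -0.567]
contact_force: [-1.0, 0.4, -0.4]
opening: 0.001
R [[0.29, 0.001, -0.957], [0.957, -0.002, 0.29], [-0.002, -1.0, -0.001]] t 1.9333 p [ 0.5337 -0.0948  0.2419] F [-1.   0.4 -0.4] open 0.0
A tool mm [-82.6   0.3 -74.1]
B tool mm [-206.6    0.6 -113.2]
D tool mm [-233.5    0.5  -27.3]
C tool mm [-109.6    0.2   12. ]
level [-57.3    0.12  -0.  ] deg; world x,y,z in tool [[0.29, 0.0, -0.96], [0.96, -0.0, 0.29], [-0.0, -1.0, -0.0]]
```

```bash
python3 -m inch '[{"ax":0,"ay":0,"az":0,"x":-27.5,"y":0,"z":-24.7,"hand":1},{"ax":0,"ay":0,"az":0,"x":-27.5,"y":0,"z":-24.7,"hand":1},{"ax":0,"ay":0,"az":0,"x":-27.5,"y":0,"z":-24.7,"hand":1},{"ax":0,"ay":0,"az":0,"x":0,"y":35,"z":0,"hand":1},{"ax":0,"ay":0,"az":0,"x":0,"y":35,"z":0,"hand":1}]' >/dev/null
python3 -m inch '[{"ax":0,"ay":0,"az":0,"x":0,"y":35,"z":0,"hand":1},{"ax":0,"ay":0,"az":0,"x":0,"y":25,"z":0,"hand":1},{"ax":0,"ay":0,"az":0,"x":0,"y":0,"z":0,"hand":1},{"ax":0,"ay":0,"az":0,"x":0,"y":0,"z":0,"hand":1}]'
python3 - <<'E'
from h import *
go();save(read_camera('wrist'),'w.png');
E
```

```text
time: 2.68
eef_pos: [0.5783, -0.1886, 0.1105]
tcp_rot: [-0.565, -0.422, 0.424, 0.568]
contact_force: [-0.3, 0.0, 0.6]
opening: 0.002
R [[0.285, -0.004, -0.959], [0.959, 0.002, 0.285], [0.001, -1.0, 0.005]] t 2.6833 p [ 0.5783 -0.1886  0.1105] F [-0.3  0.   0.6] open 0.0
A tool mm [-5.7 -0.  -4.2]
B tool mm [-129.9   -0.3  -42.6]
D tool mm [-1.564e+02  1.000e-01  4.340e+01]
C tool mm [-32.3   0.3  82. ]
level [-5.73e+01 -5.00e-02 -0.00e+00] deg; world x,y,z in tool [[0.28, -0.0, -0.96], [0.96, 0.0, 0.28], [0.0, -1.0, 0.0]]
```

View pics/w.png

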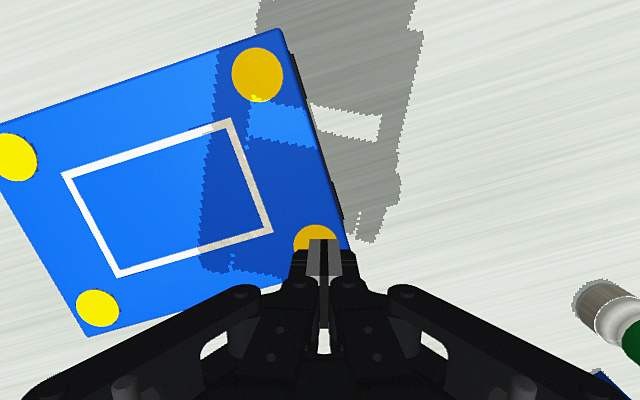

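The wrist view shows the shut fingertips at (320,250), just short of disc A at (317,240). I shift the last 6 mm and press down gently.

```bash
python3 -m inch '[{"ax":0,"ay":0,"az":0,"x":-5.7,"y":0,"z":-4.2,"hand":1},{"ax":0,"ay":0,"az":0,"x":0,"y":9,"z":0,"hand":1},{"ax":0,"ay":0,"az":0,"x":0,"y":8,"z":0,"hand":1},{"ax":0,"ay":0,"az":0,"x":0,"y":0,"z":0,"hand":1}]'
python3 -m inch '[{"ax":0,"ay":0,"az":0,"x":0,"y":2,"z":0,"hand":1},{"ax":0,"ay":0,"az":0,"x":0,"y":2,"z":0,"hand":1},{"ax":0,"ay":0,"az":0,"x":0,"y":2,"z":0,"hand":1}]'
python3 -m inch '[{"ax":0,"ay":0,"az":0,"x":0,"y":2,"z":0,"hand":1},{"ax":0,"ay":0,"az":0,"x":0,"y":2,"z":0,"hand":1}]'
```

```text
time: 3.07
eef_pos: [0.5814, -0.1959, 0.0942]
tcp_rot: [-0.566, -0.423, 0.423, 0.567]
contact_force: [-0.3, -0.1, -0.2]
opening: 0.002
time: 3.32
eef_pos: [0.5821, -0.1961, 0.0894]
tcp_rot: [0.567, 0.423, -0.423, -0.567]
contact_force: [1.1, -0.1, -0.4]
opening: -0.0
time: 3.48
eef_pos: [0.5824, -0.1961, 0.0879]
tcp_rot: [-0.566, -0.423, 0.423, 0.567]
contact_force: [-5.0, 2.8, 14.4]
opening: 0.0
```

```bash
for i in 1; do python3 -m inch '[{"ax":0,"ay":0,"az":0,"x":0,"y":2,"z":0,"hand":1},{"ax":0,"ay":0,"az":0,"x":0,"y":2,"z":0,"hand":1}]'; done
python3 -m inch '[{"ax":0,"ay":0,"az":0,"x":0,"y":1,"z":0,"hand":1},{"ax":0,"ay":0,"az":0,"x":0,"y":1,"z":0,"hand":1}]'
python3 -m inch '[{"ax":0,"ay":0,"az":0,"x":0,"y":0,"z":0,"hand":1},{"ax":0,"ay":0,"az":0,"x":0,"y":0,"z":0,"hand":1}]'
```

```text
time: 3.65
eef_pos: [0.5827, -0.196, 0.0849]
tcp_rot: [-0.567, -0.423, 0.423, 0.567]
contact_force: [-5.2, 4.2, 15.0]
opening: 0.0
time: 3.82
eef_pos: [0.5829, -0.1959, 0.0831]
tcp_rot: [-0.567, -0.423, 0.423, 0.567]
contact_force: [-5.0, 4.2, 14.9]
opening: -0.006
time: 3.98
eef_pos: [0.583, -0.1959, 0.0829]
tcp_rot: [0.567, 0.423, -0.423, -0.567]
contact_force: [-4.9, 3.8, 13.4]
opening: -0.0
```

```bash
python3 -m inch '[{"ax":0,"ay":0,"az":0,"x":0,"y":1.5,"z":0,"hand":1},{"ax":0,"ay":0,"az":0,"x":0,"y":1.5,"z":0,"hand":1},{"ax":0,"ay":0,"az":0,"x":0,"y":0,"z":0,"hand":1}]'
python3 -m inch '[{"ax":0,"ay":0,"az":0,"x":0,"y":1.5,"z":0,"hand":1},{"ax":0,"ay":0,"az":0,"x":0,"y":0,"z":0,"hand":1}]'
```

```text
time: 4.23
eef_pos: [0.5833, -0.1959, 0.0813]
tcp_rot: [0.567, 0.423, -0.423, -0.567]
contact_force: [-6.3, 4.3, 18.5]
opening: -0.002
time: 4.4
eef_pos: [0.5834, -0.196, 0.0811]
tcp_rot: [-0.567, -0.423, 0.423, 0.567]
contact_force: [-9.0, 5.8, 24.8]
opening: 0.001
```

```bash
python3 -m inch '[{"ax":0,"ay":0,"az":0,"x":0,"y":1.5,"z":0,"hand":1},{"ax":0,"ay":0,"az":0,"x":0,"y":0,"z":0,"hand":1}]'
python3 -m inch '[{"ax":0,"ay":0,"az":0,"x":0,"y":-25,"z":0,"hand":1},{"ax":0,"ay":0,"az":0,"x":0,"y":-30,"z":0,"hand":1},{"ax":0,"ay":0,"az":0,"x":0,"y":0,"z":0,"hand":1},{"ax":0,"ay":0,"az":0,"x":0,"y":0,"z":0,"hand":1}]'
cat >> h.py <<'E'
def tri(tag):
    cs={n:read_camera(n) for n in('top','scene')}
    save({'img':cv2.resize(cs['scene']['img'][220:400,170:370],None,fx=3,fy=3)},tag+'.png')
    out={}
    d={n:[u for u,a in discs(cs[n],b)] for n,b in(('top',(395,90,515,190)),('scene',(180,235,345,380)))}
    for k,xy in D.items():
        best=(9e9,)
        for a in d['top']:
            for b in d['scene']:
                p0,p1=[ray(cs[n],u,.0) for n,u in(('top',a),('scene',b))]
                o0,o1=[np.array(cs[n]['T'])[:3,3] for n in('top','scene')]
                e0,e1=p0-o0,p1-o1
                t=np.linalg.lstsq(np.stack([e0,-e1],1),o1-o0,rcond=None)[0]
                q0,q1=o0+t[0]*e0,o1+t[1]*e1;m=(q0+q1)/2;g=np.linalg.norm(q0-q1)
                s=np.linalg.norm(m[:2]-xy)+g
                if s<best[0]: best=(s,m,g)
        if best[0]<.03: out[k]=best[1]; print(k,(best[1]*1000).round(1),'gap mm',round(best[2]*1000,1))
        else: print(k,'not seen')
E
python3 -c "
from h import *
go();tri('s1')"
```

```text
time: 4.57
eef_pos: [0.5834, -0.196, 0.081]
tcp_rot: [-0.566, -0.423, 0.423, 0.567]
contact_force: [-11.4, 6.9, 30.1]
opening: -0.001
time: 4.9
eef_pos: [0.5836, -0.1968, 0.1312]
tcp_rot: [0.569, 0.424, -0.422, -0.565]
contact_force: [0.1, -0.2, 0.1]
opening: 0.004
R [[0.285, 0.005, -0.959], [0.959, -0.003, 0.285], [-0.001, -1.0, -0.006]] t 4.9 p [ 0.5836 -0.1968  0.1312] F [ 0.1 -0.2  0.1] open 0.0
A tool mm [ 0.6 -0.   3.2]
B tool mm [-123.6    0.3  -35.2]
D tool mm [-1.50e+02 -1.00e-01  5.08e+01]
C tool mm [-25.9  -0.5  89.4]
level [-57.29   0.07  -0.  ] deg; world x,y,z in tool [[0.28, 0.01, -0.96], [0.96, -0.0, 0.28], [-0.0, -1.0, -0.01]]
A not seen
B not seen
D [ 492.2 -325.8   78.1] gap mm 1.1
C not seen
```

View pics/s1.png

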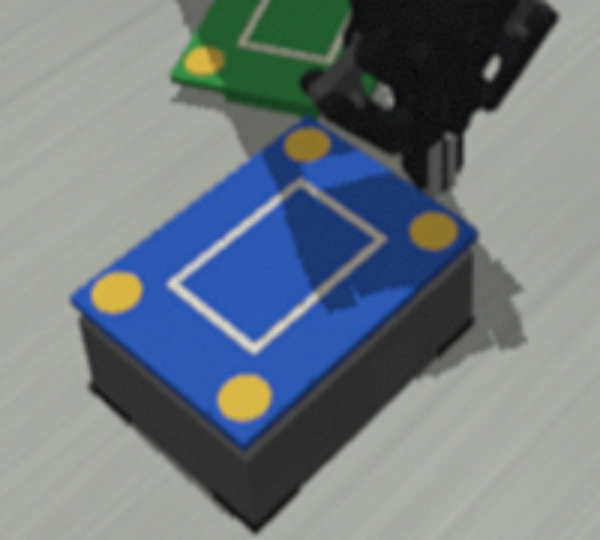

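The crop shows the lid free of the tool with all four discs visible: C (307,145), A (434,231), D (117,292), B (245,398). The lid has settled back on the three remaining studs. A reached its hard stop at TCP z = 0.081. Next is B.

```bash
python3 -m inch '[{"ax":0,"ay":0,"az":0,"x":-31,"y":0,"z":-8.8,"hand":1},{"ax":0,"ay":0,"az":0,"x":-31,"y":0,"z":-8.8,"hand":1},{"ax":0,"ay":0,"az":0,"x":-31,"y":0,"z":-8.8,"hand":1},{"ax":0,"ay":0,"az":0,"x":-31,"y":0,"z":-8.8,"hand":1},{"ax":0,"ay":0,"az":0,"x":0,"y":0,"z":0,"hand":1}]' >/dev/null
python3 -m inch '[{"ax":0,"ay":0,"az":0,"x":0,"y":0,"z":0,"hand":1},{"ax":0,"ay":0,"az":0,"x":0,"y":0,"z":0,"hand":1}]' 
python3 -c "
from h import *
go();tri('s2')"
```

```text
time: 5.58
eef_pos: [0.5795, -0.3241, 0.1263]
tcp_rot: [-0.566, -0.422, 0.423, 0.568]
contact_force: [0.3, -0.1, 0.2]
opening: -0.002
R [[0.285, -0.003, -0.958], [0.958, 0.003, 0.285], [0.002, -1.0, 0.003]] t 5.5833 p [ 0.5795 -0.3241  0.1263] F [ 0.3 -0.1  0.2] open -0.0
A tool mm [123.7   0.3  35.6]
B tool mm [-0.4 -0.  -2.9]
D tool mm [-27.    0.2  83.1]
C tool mm [ 97.1   0.6 121.8]
level [-57.3  -0.1  -0. ] deg; world x,y,z in tool [[0.29, -0.0, -0.96], [0.96, 0.0, 0.29], [0.0, -1.0, 0.0]]
A [ 581.  -195.2   78. ] gap mm 1.1
B not seen
D not seen
C not seen
```

```bash
python3 -m inch '[{"ax":0,"ay":0,"az":0,"x":0,"y":12,"z":-2.9,"hand":1},{"ax":0,"ay":0,"az":0,"x":0,"y":12,"z":0,"hand":1},{"ax":0,"ay":0,"az":0,"x":0,"y":8,"z":0,"hand":1},{"ax":0,"ay":0,"az":0,"x":0,"y":0,"z":0,"hand":1}]'
python3 -m inch '[{"ax":0,"ay":0,"az":0,"x":0,"y":2,"z":0,"hand":1},{"ax":0,"ay":0,"az":0,"x":0,"y":2,"z":0,"hand":1},{"ax":0,"ay":0,"az":0,"x":0,"y":2,"z":0,"hand":1}]'
python3 -m inch '[{"ax":0,"ay":0,"az":0,"x":0,"y":2,"z":0,"hand":1},{"ax":0,"ay":0,"az":0,"x":0,"y":2,"z":0,"hand":1},{"ax":0,"ay":0,"az":0,"x":0,"y":0,"z":0,"hand":1}]'
python3 -m inch '[{"ax":0,"ay":0,"az":0,"x":0,"y":1.5,"z":0,"hand":1},{"ax":0,"ay":0,"az":0,"x":0,"y":1.5,"z":0,"hand":1},{"ax":0,"ay":0,"az":0,"x":0,"y":0,"z":0,"hand":1}]'
```

```text
time: 6.02
eef_pos: [0.5815, -0.3238, 0.0923]
tcp_rot: [-0.564, -0.422, 0.424, 0.569]
contact_force: [0.7, 0.2, -0.6]
opening: 0.002
time: 6.27
eef_pos: [0.5835, -0.326, 0.0906]
tcp_rot: [0.567, 0.423, -0.423, -0.566]
contact_force: [-0.6, -0.6, -1.0]
opening: 0.001
time: 6.52
eef_pos: [0.5837, -0.3261, 0.0885]
tcp_rot: [0.567, 0.423, -0.423, -0.567]
contact_force: [-1.6, 1.7, 5.7]
opening: 0.001
time: 6.77
eef_pos: [0.5839, -0.3262, 0.0866]
tcp_rot: [0.567, 0.423, -0.423, -0.566]
contact_force: [-3.2, 2.6, 10.3]
opening: 0.001
```

```bash
python3 -m inch '[{"ax":0,"ay":0,"az":0,"x":0,"y":2,"z":0,"hand":1},{"ax":0,"ay":0,"az":0,"x":0,"y":2,"z":0,"hand":1},{"ax":0,"ay":0,"az":0,"x":0,"y":0,"z":0,"hand":1}]'
python3 -m inch '[{"ax":0,"ay":0,"az":0,"x":0,"y":2,"z":0,"hand":1},{"ax":0,"ay":0,"az":0,"x":0,"y":2,"z":0,"hand":1},{"ax":0,"ay":0,"az":0,"x":0,"y":0,"z":0,"hand":1}]'
python3 -m inch '[{"ax":0,"ay":0,"az":0,"x":0,"y":1.5,"z":0,"hand":1},{"ax":0,"ay":0,"az":0,"x":0,"y":0,"z":0,"hand":1}]'
```

```text
time: 7.02
eef_pos: [0.5843, -0.3262, 0.0831]
tcp_rot: [0.567, 0.423, -0.422, -0.566]
contact_force: [-3.7, 3.2, 11.1]
opening: -0.003
time: 7.27
eef_pos: [0.5846, -0.3264, 0.0807]
tcp_rot: [0.567, 0.423, -0.423, -0.566]
contact_force: [-5.2, 3.9, 16.3]
opening: 0.001
time: 7.43
eef_pos: [0.5846, -0.3264, 0.0805]
tcp_rot: [0.567, 0.423, -0.423, -0.566]
contact_force: [-7.3, 5.9, 21.9]
opening: 0.001
```

```bash
python3 -m inch '[{"ax":0,"ay":0,"az":0,"x":0,"y":2,"z":0,"hand":1},{"ax":0,"ay":0,"az":0,"x":0,"y":0,"z":0,"hand":1}]'
python3 -m inch '[{"ax":0,"ay":0,"az":0,"x":0,"y":-25,"z":0,"hand":1},{"ax":0,"ay":0,"az":0,"x":0,"y":-30,"z":0,"hand":1},{"ax":0,"ay":0,"az":0,"x":0,"y":0,"z":0,"hand":1},{"ax":0,"ay":0,"az":0,"x":0,"y":0,"z":0,"hand":1}]'
python3 -c "
from h import *
go();tri('s3')"
```

```text
time: 7.6
eef_pos: [0.5848, -0.3265, 0.0804]
tcp_rot: [0.567, 0.423, -0.423, -0.566]
contact_force: [-10.2, 7.4, 27.6]
opening: 0.001
time: 7.93
eef_pos: [0.5848, -0.3271, 0.1302]
tcp_rot: [0.569, 0.423, -0.422, -0.564]
contact_force: [0.2, 0.2, -0.1]
opening: 0.003
R [[0.285, 0.005, -0.959], [0.959, -0.004, 0.285], [-0.002, -1.0, -0.006]] t 7.9333 p [ 0.5848 -0.3271  0.1302] F [ 0.2  0.2 -0.1] open 0.0
A tool mm [125.1  -0.6  41.5]
B tool mm [ 0.9 -0.   3. ]
D tool mm [-25.5  -0.5  89. ]
C tool mm [ 98.6  -1.  127.7]
level [-57.29   0.14  -0.  ] deg; world x,y,z in tool [[0.28, 0.01, -0.96], [0.96, -0.0, 0.28], [-0.0, -1.0, -0.01]]
A [ 581.8 -195.3   69.8] gap mm 1.0
B not seen
D not seen
C not seen
```

View pics/s3.png

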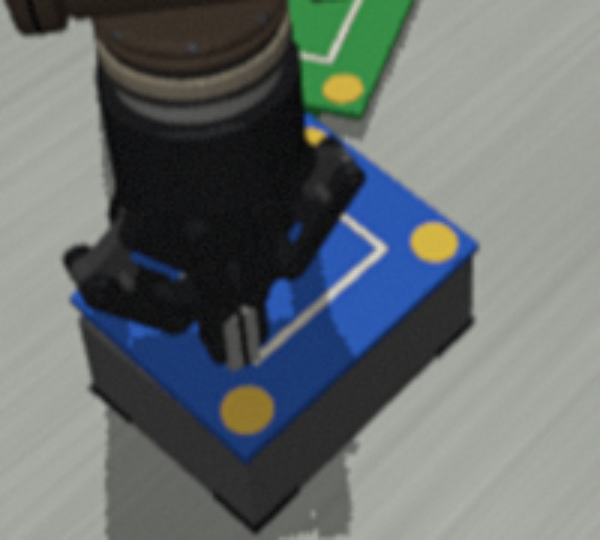

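The far side is now clearly lower, with discs A (434,242) and B (247,410) down. A reads 69.8 mm, a little above the expected 68, so I will check it again later. Next is D.

```bash
python3 -m inch '[{"ax":0,"ay":0,"az":0,"x":-8.5,"y":0,"z":29.5,"hand":1},{"ax":0,"ay":0,"az":0,"x":-8.5,"y":0,"z":29.5,"hand":1},{"ax":0,"ay":0,"az":0,"x":-8.5,"y":0,"z":29.5,"hand":1},{"ax":0,"ay":0,"az":0,"x":0,"y":0,"z":0,"hand":1},{"ax":0,"ay":0,"az":0,"x":0,"y":0,"z":0,"hand":1}]' >/dev/null
python3 -c "
from h import *
go();tri('s4')
t=read_camera('top');s=read_camera('scene')
for c,b in((t,(395,90,515,190)),(s,(180,235,345,380))):print([(u.round(1).tolist(),int(a)) for u,a in discs(c,b)])"
```

```text
R [[0.286, -0.003, -0.958], [0.958, 0.003, 0.286], [0.002, -1.0, 0.004]] t 8.45 p [ 0.4891 -0.3242  0.1246] F [ 0.5 -0.   0.7] open -0.0
A tool mm [ 1.497e+02  1.000e-01 -5.080e+01]
B tool mm [ 25.6  -0.3 -89.5]
D tool mm [-1.1 -0.  -3.5]
C tool mm [123.    0.4  35.3]
level [-57.3   -0.11  -0.  ] deg; world x,y,z in tool [[0.29, -0.0, -0.96], [0.96, 0.0, 0.29], [0.0, -1.0, 0.0]]
A [ 581.7 -195.2   69.7] gap mm 1.0
B [ 583.1 -325.1   69.7] gap mm 1.0
D [ 492.3 -325.    76.4] gap mm 0.3
C [ 492.4 -196.4   79. ] gap mm 1.2
[([420.7, 115.6], 105), ([487.7, 114.8], 105), ([423.6, 160.3], 113), ([491.0, 159.9], 93)]
[([241.2, 238.9], 40), ([283.9, 249.1], 104), ([272.3, 268.1], 118), ([314.3, 300.5], 138), ([208.7, 317.5], 166), ([251.9, 356.3], 190)]
```

A and B read 1.7 mm high. That fits the sloping plate resting on the outer rim edge (15 mm × 0.11). Now I press D.

```bash
python3 -m inch '[{"ax":0,"ay":0,"az":0,"x":-1,"y":12,"z":-3.5,"hand":1},{"ax":0,"ay":0,"az":0,"x":0,"y":12,"z":0,"hand":1},{"ax":0,"ay":0,"az":0,"x":0,"y":6,"z":0,"hand":1},{"ax":0,"ay":0,"az":0,"x":0,"y":0,"z":0,"hand":1}]'
python3 -m inch '[{"ax":0,"ay":0,"az":0,"x":0,"y":2,"z":0,"hand":1},{"ax":0,"ay":0,"az":0,"x":0,"y":2,"z":0,"hand":1},{"ax":0,"ay":0,"az":0,"x":0,"y":2,"z":0,"hand":1}]'
python3 -m inch '[{"ax":0,"ay":0,"az":0,"x":0,"y":2,"z":0,"hand":1},{"ax":0,"ay":0,"az":0,"x":0,"y":2,"z":0,"hand":1},{"ax":0,"ay":0,"az":0,"x":0,"y":0,"z":0,"hand":1}]'
python3 -m inch '[{"ax":0,"ay":0,"az":0,"x":0,"y":2,"z":0,"hand":1},{"ax":0,"ay":0,"az":0,"x":0,"y":2,"z":0,"hand":1},{"ax":0,"ay":0,"az":0,"x":0,"y":0,"z":0,"hand":1}]'
python3 -m inch '[{"ax":0,"ay":0,"az":0,"x":0,"y":2,"z":0,"hand":1},{"ax":0,"ay":0,"az":0,"x":0,"y":0,"z":0,"hand":1}]'
```

```text
time: 8.98
eef_pos: [0.493, -0.3256, 0.0934]
tcp_rot: [-0.565, -0.423, 0.423, 0.569]
contact_force: [-0.8, -0.0, -0.2]
opening: 0.005
time: 9.23
eef_pos: [0.4945, -0.3272, 0.091]
tcp_rot: [0.567, 0.423, -0.423, -0.566]
contact_force: [0.1, 0.2, -0.3]
opening: -0.002
time: 9.48
eef_pos: [0.4945, -0.3274, 0.0889]
tcp_rot: [0.567, 0.423, -0.423, -0.567]
contact_force: [-2.6, 1.8, 7.6]
opening: -0.0
time: 9.73
eef_pos: [0.4943, -0.3276, 0.0854]
tcp_rot: [0.567, 0.423, -0.423, -0.567]
contact_force: [-3.7, 1.9, 8.2]
opening: 0.001
time: 9.9
eef_pos: [0.4941, -0.3277, 0.0835]
tcp_rot: [-0.567, -0.423, 0.424, 0.567]
contact_force: [-4.8, 1.6, 10.7]
opening: 0.002
```

```bash
python3 -m inch '[{"ax":0,"ay":0,"az":0,"x":0,"y":2,"z":0,"hand":1},{"ax":0,"ay":0,"az":0,"x":0,"y":2,"z":0,"hand":1},{"ax":0,"ay":0,"az":0,"x":0,"y":0,"z":0,"hand":1}]'
python3 -m inch '[{"ax":0,"ay":0,"az":0,"x":0,"y":2,"z":0,"hand":1},{"ax":0,"ay":0,"az":0,"x":0,"y":0,"z":0,"hand":1}]'
python3 -m inch '[{"ax":0,"ay":0,"az":0,"x":0,"y":2,"z":0,"hand":1},{"ax":0,"ay":0,"az":0,"x":0,"y":0,"z":0,"hand":1}]'
```

```text
time: 10.15
eef_pos: [0.494, -0.3279, 0.0801]
tcp_rot: [-0.567, -0.422, 0.424, 0.567]
contact_force: [-7.1, 2.2, 13.7]
opening: 0.004
time: 10.32
eef_pos: [0.4942, -0.328, 0.0799]
tcp_rot: [-0.566, -0.422, 0.424, 0.567]
contact_force: [-9.9, 5.1, 21.6]
opening: -0.005
time: 10.48
eef_pos: [0.4942, -0.328, 0.0797]
tcp_rot: [-0.566, -0.422, 0.424, 0.567]
contact_force: [-12.7, 7.3, 29.2]
opening: -0.002
```

Hard stop at D. I lift and go to C, at tool offset about x +120, z +32.

```bash
python3 -m inch '[{"ax":0,"ay":0,"az":0,"x":0,"y":-25,"z":0,"hand":1},{"ax":0,"ay":0,"az":0,"x":0,"y":-30,"z":0,"hand":1},{"ax":0,"ay":0,"az":0,"x":0,"y":0,"z":0,"hand":1}]' >/dev/null
python3 -m inch '[{"ax":0,"ay":0,"az":0,"x":30.5,"y":0,"z":10,"hand":1},{"ax":0,"ay":0,"az":0,"x":30.5,"y":0,"z":10,"hand":1},{"ax":0,"ay":0,"az":0,"x":30.5,"y":0,"z":10,"hand":1},{"ax":0,"ay":0,"az":0,"x":30.5,"y":0,"z":10,"hand":1},{"ax":0,"ay":0,"az":0,"x":0,"y":0,"z":0,"hand":1}]' >/dev/null
python3 -m inch '[{"ax":0,"ay":0,"az":0,"x":0,"y":0,"z":0,"hand":1},{"ax":0,"ay":0,"az":0,"x":0,"y":0,"z":0,"hand":1}]' >/dev/null
python3 -c "
from h import *
go();tri('s5')"
```

```text
R [[0.284, 0.001, -0.959], [0.959, -0.001, 0.284], [-0.001, -1.0, -0.001]] t 11.3167 p [ 0.491  -0.1991  0.1282] F [-0.3 -1.2 -0.3] open -0.0
A tool mm [ 29.1   0.1 -84.9]
B tool mm [ -95.1    0.2 -123.3]
D tool mm [-1.215e+02  1.000e-01 -3.730e+01]
C tool mm [ 2.6 -0.   1.3]
level [-5.73e+01  4.00e-02 -0.00e+00] deg; world x,y,z in tool [[0.28, 0.0, -0.96], [0.96, -0.0, 0.28], [-0.0, -1.0, -0.0]]
A [ 581.7 -195.4   74.7] gap mm 0.7
B not seen
D not seen
C not seen
```

```bash
python3 -m inch '[{"ax":0,"ay":0,"az":0,"x":2.6,"y":12,"z":1.3,"hand":1},{"ax":0,"ay":0,"az":0,"x":0,"y":12,"z":0,"hand":1},{"ax":0,"ay":0,"az":0,"x":0,"y":8,"z":0,"hand":1},{"ax":0,"ay":0,"az":0,"x":0,"y":0,"z":0,"hand":1}]'
python3 -m inch '[{"ax":0,"ay":0,"az":0,"x":0,"y":2,"z":0,"hand":1},{"ax":0,"ay":0,"az":0,"x":0,"y":2,"z":0,"hand":1},{"ax":0,"ay":0,"az":0,"x":0,"y":2,"z":0,"hand":1}]'
python3 -m inch '[{"ax":0,"ay":0,"az":0,"x":0,"y":2,"z":0,"hand":1},{"ax":0,"ay":0,"az":0,"x":0,"y":2,"z":0,"hand":1},{"ax":0,"ay":0,"az":0,"x":0,"y":0,"z":0,"hand":1}]'
python3 -m inch '[{"ax":0,"ay":0,"az":0,"x":0,"y":2,"z":0,"hand":1},{"ax":0,"ay":0,"az":0,"x":0,"y":2,"z":0,"hand":1},{"ax":0,"ay":0,"az":0,"x":0,"y":0,"z":0,"hand":1}]'
python3 -m inch '[{"ax":0,"ay":0,"az":0,"x":0,"y":2,"z":0,"hand":1},{"ax":0,"ay":0,"az":0,"x":0,"y":2,"z":0,"hand":1},{"ax":0,"ay":0,"az":0,"x":0,"y":0,"z":0,"hand":1}]'
```

```text
time: 11.75
eef_pos: [0.4881, -0.195, 0.0923]
tcp_rot: [-0.565, -0.422, 0.423, 0.569]
contact_force: [-0.8, 0.7, -0.9]
opening: -0.0
time: 12.0
eef_pos: [0.4904, -0.196, 0.0899]
tcp_rot: [0.567, 0.423, -0.423, -0.567]
contact_force: [-0.4, 0.4, 0.1]
opening: -0.001
time: 12.25
eef_pos: [0.4905, -0.196, 0.0875]
tcp_rot: [-0.567, -0.423, 0.423, 0.567]
contact_force: [-2.9, 2.2, 7.7]
opening: 0.004
time: 12.5
eef_pos: [0.4903, -0.1959, 0.0837]
tcp_rot: [-0.566, -0.423, 0.423, 0.567]
contact_force: [-3.8, 2.7, 8.9]
opening: 0.001
time: 12.75
eef_pos: [0.4902, -0.1958, 0.0798]
tcp_rot: [-0.566, -0.423, 0.423, 0.567]
contact_force: [-5.7, 3.3, 10.0]
opening: 0.002
```

```bash
python3 -m inch '[{"ax":0,"ay":0,"az":0,"x":0,"y":2,"z":0,"hand":1},{"ax":0,"ay":0,"az":0,"x":0,"y":0,"z":0,"hand":1}]'
python3 -m inch '[{"ax":0,"ay":0,"az":0,"x":0,"y":2,"z":0,"hand":1},{"ax":0,"ay":0,"az":0,"x":0,"y":0,"z":0,"hand":1}]'
python3 -m inch '[{"ax":0,"ay":0,"az":0,"x":0,"y":2,"z":0,"hand":1},{"ax":0,"ay":0,"az":0,"x":0,"y":0,"z":0,"hand":1}]'
```

```text
time: 12.92
eef_pos: [0.4902, -0.1958, 0.0792]
tcp_rot: [-0.566, -0.423, 0.423, 0.567]
contact_force: [-8.4, 4.2, 17.3]
opening: -0.003
time: 13.08
eef_pos: [0.4903, -0.1958, 0.079]
tcp_rot: [-0.565, -0.422, 0.424, 0.568]
contact_force: [-12.9, 6.4, 28.4]
opening: -0.004
time: 13.25
eef_pos: [0.4903, -0.1958, 0.079]
tcp_rot: [-0.565, -0.422, 0.424, 0.568]
contact_force: [-18.8, 8.4, 38.0]
opening: -0.003
```

```bash
python3 -m inch '[{"ax":0,"ay":0,"az":0,"x":0,"y":-25,"z":0,"hand":1},{"ax":0,"ay":0,"az":0,"x":0,"y":-40,"z":0,"hand":1},{"ax":0,"ay":0,"az":0,"x":38,"y":-10,"z":0,"hand":1},{"ax":0,"ay":0,"az":0,"x":38,"y":-10,"z":0,"hand":1},{"ax":0,"ay":0,"az":0,"x":38,"y":-10,"z":0,"hand":1}]' >/dev/null
python3 -m inch '[{"ax":0,"ay":0,"az":0,"x":38,"y":0,"z":0,"hand":1},{"ax":0,"ay":0,"az":0,"x":38,"y":0,"z":0,"hand":1},{"ax":0,"ay":0,"az":0,"x":0,"y":0,"z":0,"hand":1},{"ax":0,"ay":0,"az":0,"x":0,"y":0,"z":0,"hand":1}]' 
python3 -c "
from h import *
go();tri('s6')"
```

```text
time: 14.0
eef_pos: [0.5446, -0.0118, 0.1672]
tcp_rot: [0.566, 0.424, -0.424, -0.566]
contact_force: [-0.2, -0.4, -0.4]
opening: 0.005
R [[0.281, 0.001, -0.96], [0.96, -0.0, 0.281], [-0.0, -1.0, -0.001]] t 14.0 p [ 0.5446 -0.0118  0.1672] F [-0.2 -0.4 -0.4] open 0.01
A tool mm [-1.659e+02  1.000e-01 -8.620e+01]
B tool mm [-2.903e+02  2.000e-01 -1.241e+02]
D tool mm [-3.164e+02  1.000e-01 -3.800e+01]
C tool mm [-1.921e+02  0.000e+00  1.000e-01]
level [-5.73e+01  1.00e-02  0.00e+00] deg; world x,y,z in tool [[0.28, 0.0, -0.96], [0.96, -0.0, 0.28], [-0.0, -1.0, -0.0]]
A [ 581.3 -195.5   69.4] gap mm 1.3
B [ 583.  -325.3   69.1] gap mm 1.0
D [ 493.2 -326.7   69.1] gap mm 1.3
C [ 491.5 -196.7   68.9] gap mm 1.4
```

View pics/s6.png

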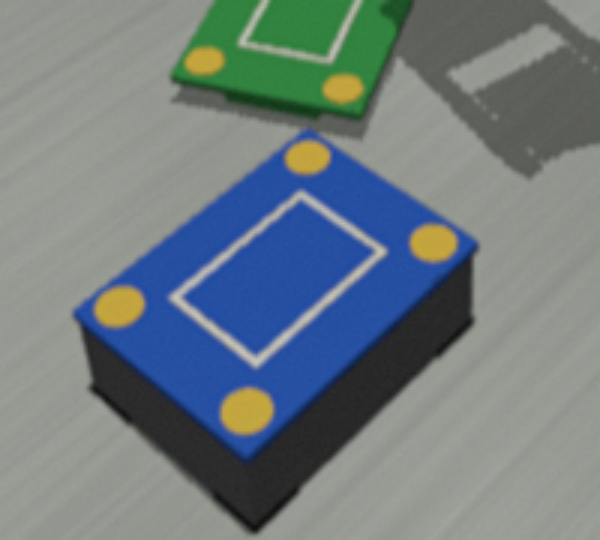

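The lid is flat at about 69.1 mm, 8.9 mm below the start and within camera accuracy of 68. I check by touch at A, whose stop was felt while the lid was sloping.

```bash
python3 -m inch '[{"ax":0,"ay":0,"az":0,"x":-33.2,"y":0,"z":-17.2,"hand":1},{"ax":0,"ay":0,"az":0,"x":-33.2,"y":0,"z":-17.2,"hand":1},{"ax":0,"ay":0,"az":0,"x":-33.2,"y":0,"z":-17.2,"hand":1},{"ax":0,"ay":0,"az":0,"x":-33.2,"y":0,"z":-17.2,"hand":1},{"ax":0,"ay":0,"az":0,"x":-33.2,"y":0,"z":-17.2,"hand":1}]' >/dev/null
python3 -m inch '[{"ax":0,"ay":0,"az":0,"x":0,"y":30,"z":0,"hand":1},{"ax":0,"ay":0,"az":0,"x":0,"y":30,"z":0,"hand":1},{"ax":0,"ay":0,"az":0,"x":0,"y":20,"z":0,"hand":1},{"ax":0,"ay":0,"az":0,"x":0,"y":0,"z":0,"hand":1},{"ax":0,"ay":0,"az":0,"x":0,"y":0,"z":0,"hand":1}]'
python3 -m inch '[{"ax":0,"ay":0,"az":0,"x":0,"y":2,"z":0,"hand":1},{"ax":0,"ay":0,"az":0,"x":0,"y":2,"z":0,"hand":1},{"ax":0,"ay":0,"az":0,"x":0,"y":2,"z":0,"hand":1},{"ax":0,"ay":0,"az":0,"x":0,"y":0,"z":0,"hand":1}]'
python3 -m inch '[{"ax":0,"ay":0,"az":0,"x":0,"y":2,"z":0,"hand":1},{"ax":0,"ay":0,"az":0,"x":0,"y":2,"z":0,"hand":1},{"ax":0,"ay":0,"az":0,"x":0,"y":0,"z":0,"hand":1}]'
```

```text
time: 14.93
eef_pos: [0.5781, -0.1985, 0.0858]
tcp_rot: [-0.566, -0.422, 0.423, 0.568]
contact_force: [-0.3, -0.1, 0.9]
opening: 0.001
time: 15.27
eef_pos: [0.5797, -0.1973, 0.0816]
tcp_rot: [0.567, 0.423, -0.423, -0.566]
contact_force: [0.3, 0.3, -0.0]
opening: -0.001
time: 15.52
eef_pos: [0.5801, -0.1974, 0.0792]
tcp_rot: [0.567, 0.423, -0.423, -0.566]
contact_force: [-3.6, 1.2, 8.8]
opening: -0.002
```

```bash
python3 -m inch '[{"ax":0,"ay":0,"az":0,"x":0,"y":2,"z":0,"hand":1},{"ax":0,"ay":0,"az":0,"x":0,"y":2,"z":0,"hand":1},{"ax":0,"ay":0,"az":0,"x":0,"y":0,"z":0,"hand":1}]'
python3 -m inch '[{"ax":0,"ay":0,"az":0,"x":0,"y":-25,"z":0,"hand":1},{"ax":0,"ay":0,"az":0,"x":0,"y":-40,"z":0,"hand":1},{"ax":0,"ay":0,"az":0,"x":38,"y":-10,"z":0,"hand":1},{"ax":0,"ay":0,"az":0,"x":38,"y":-10,"z":0,"hand":1},{"ax":0,"ay":0,"az":0,"x":38,"y":-10,"z":0,"hand":1}]' >/dev/null
python3 -m inch '[{"ax":0,"ay":0,"az":0,"x":38,"y":0,"z":0,"hand":1},{"ax":0,"ay":0,"az":0,"x":0,"y":0,"z":0,"hand":1},{"ax":0,"ay":0,"az":0,"x":0,"y":0,"z":0,"hand":1},{"ax":0,"ay":0,"az":0,"x":0,"y":0,"z":0,"hand":1}]' 
python3 - <<'E'
from h import *
tri('s7')
c=read_camera('top');o=np.load('top.npy',allow_pickle=True).item()
d=cv2.absdiff(c['img'],o['img'])[95:205,160:285]
print('white area diff: mean',d.mean(),'edge px>60:',int((d.max(2)>60).sum()))
E
```

```text
time: 15.77
eef_pos: [0.5802, -0.1974, 0.079]
tcp_rot: [-0.566, -0.423, 0.424, 0.567]
contact_force: [-10.0, 5.3, 24.7]
opening: 0.003
time: 16.52
eef_pos: [0.6224, -0.0515, 0.1676]
tcp_rot: [0.567, 0.423, -0.423, -0.567]
contact_force: [-0.1, -0.1, -0.1]
opening: -0.003
A [ 581.1 -195.3   68.3] gap mm 1.3
B [ 583.1 -325.1   69.2] gap mm 1.0
D [ 493.2 -326.6   69.3] gap mm 1.4
C [ 491.2 -196.5   68.1] gap mm 1.4
white area diff: mean 34.40901818181818 edge px>60: 893
```

A stops at TCP z = 0.079, the same as C, so it is home. The white-lid area differs, perhaps by shadow, so I check it by eye.

```bash
python3 - <<'E'
from h import *
c=read_camera('top');o=np.load('top.npy',allow_pickle=True).item()
a=[x['img'][90:210,155:290] for x in(o,c)]
save({'img':cv2.resize(np.hstack(a),None,fx=2.9,fy=2.9)},'white.png')
E
```

```text
(no output)
```

View pics/white.png

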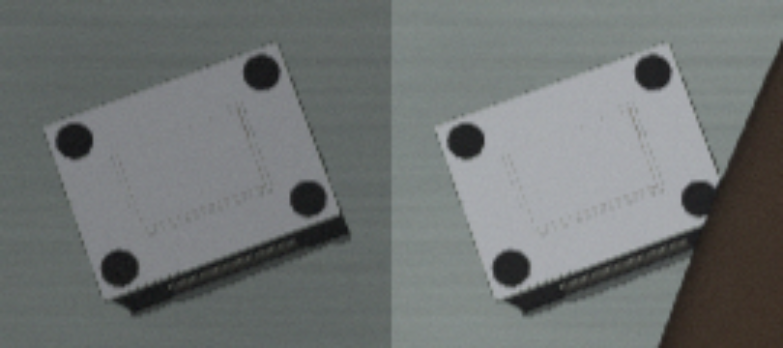

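The white lid is unmoved: its discs are at the same places in both halves, e.g. (75,140) and (466,140). Only the brightness changed, and the arm link covers one corner of the view. I hand in.

```bash
python3 -c "from plant import sign_off;print(sign_off())"
```

```text
the job is handed in; nothing more can be done
None
```

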